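# One drink token for the next guest

## Task

Press the red plunger of the drink-token dispenser all the way down once and let it spring back up, so that a single orange token slides out. Then push that token along the table with the fingertips until it lies wholly on the green spot. Do not pick the token up, leave the other tokens in the dispenser, and do not disturb the other things on the table.

Things in the scene. Friction and masses are not known exactly. Their poses are not given: they have to be found in the camera images.
- plunger (a joint): the dispenser's plunger: 0 up (rest), grows as it is pressed straight down, 0.030 m fully down. A spring pushes it back up: about 4.5 N to start it, 9 N fully down. It drives a hidden flat blade 2.25 times as far, so one full press pushes the bottom token 64 mm out of the outlet; partial presses leave it stuck in the slot
- plunger_top (a point): centre of the top face of the plunger's round red cap (34 mm across, 8 mm thick), 80 mm above the table at rest, moves with the cap
- dispenser: blue token dispenser fixed to the table. Origin on the table under the centre of its square token well (43.5 mm inside, 52 mm outside, rim 46 mm high, open top); its -x axis points out of the outlet, a slot 15 mm high in the front face (26 mm from the origin), roughly towards the robot; a 40 mm high body, 52 mm wide, runs back along +x to 114 mm, with the plunger at x = +65 mm
- token_a: bottom token of the stack, the one that one press ejects: orange round disc 40 mm across, 12 mm thick, about 20 g, yellow inner circle on top; origin at the centre of its underside. Ejected, it lies flat on the table about 64 mm (more if pressed fast) from the dispenser's origin along -x, 18 mm clear of the front face once the plunger is up
- token_b: second token of the stack, same disc, origin 12 mm above the table at the start; drops to the table when the plunger comes up; must stay in the well
- token_c: third (top) token, same disc, origin 24 mm above the table at the start; must stay in the well
- green_spot: green disc printed flat on the table, 100 mm across, no thickness to bump into; origin at its centre. It lies to the left or the right of the dispenser and nearer the robot
- blue_spot: the same in blue, on the other side; not for this guest. origin at its centre
- rose_bottle: amber wine bottle with red label, standing, 74 mm across, 300 mm tall, origin under its foot; leave alone
- green_bottle: green wine bottle with yellow label, standing, 74 mm across, 300 mm tall, origin under its foot; leave alone
- tumbler: clear drinking cup, 68 mm across, 85 mm tall, origin under its foot; leave alone
- biscuit_bowl: white bowl of biscuits, 160 mm across, 45 mm high, origin under its foot; leave alone
- level: yellow spirit level on edge, 240 mm along its y, 24 mm thick, 45 mm high, origin under its centre; leave alone
- pencil: flat carpenter's pencil lying along its x, 170 x 14 x 8 mm, origin under its centre; leave alone
- phone: black phone lying flat, 150 mm along its x, 73 mm wide, 9 mm thick, origin under its centre; leave alone
- scraper: grey plastic scraper card lying flat, 75 x 100 x 6 mm, origin under its centre; leave alone
Mind the look-alikes: they are no part of the job. There is more than one size of the dispenser; the job needs the smallest.

How it is judged:
By the outcome, as a careful person would: the job done as asked, in the order asked, and still so for the second after the job is handed in, with the robot touching nothing.
It also fails if it takes over 69 s, if anything falls off the work surface, if the arm or the gripper's body presses on something with over 40 N, if the wrist force passes 120 N, or if a joint passes its speed limit or range.

## Robot

A 6-joint arm with a two-finger parallel gripper is mounted at the origin on the work surface. World frame = base frame: x ahead of the robot, y to its left, z up, the work surface at z = 0. Lengths are in m, angles in rad, forces in N, time in s.
With the tool pointing down it reaches from about 0.375 to 0.925 m from the base axis. Payload 5.7 kg.
Tool frame: the origin (TCP) lies at the very end of the fingers, on their centre line; the grasp point (between the pads) lies 19 mm behind it (bot.tcp_to_grasp is the distance from the TCP to the grasp point, in m); z points along the fingers, y is the line along which they close (so a half turn about z gives the same grasp; the last joint's range is limited). The gripper opens to 88 mm and grips with 3 to 60 N. Pads are 20 mm wide; open, the fingers measure 115 mm over their backs; the gripper's body (75 mm by 178 mm) begins 61 mm behind the grasp point.
Start: joints at [-1.395, 0.359, 1.51, -0, 1.272, -0.115], TCP at [0.172, -0.575, 0.223] pointing down, gripper open.
Joint ranges: [-2.97, 2.97], [-1.01, 2.36], [0.21, 2.38], [-0.96, 4.11], [0.2, 2.71], [-2.98, 2.98]. Speed limits (rad/s): [2.39, 2.39, 3.14, 3.14, 3.14, 3.14].

## Interface

Orientations are given as [roll, pitch, yaw] about the fixed x, y, z axes, in that order (R = Rz(yaw) Ry(pitch) Rx(roll)).
In Python, from workcell import bot, optics, hand_in gives the robot as it stands.
- The arm moves only by the shell command python3 -m crank 'ROWS' [FORCE]. ROWS is JSON, a list that holds one entry, the list of rows, each a list of 5 numbers: the opening, from -1 (shut) to 1 (fully open), then the shift along the tool's x, y, z in m, then the turn about the tool's z in rad. In form: [[[fingers, x, y, z, yaw], ...]]. A call has 1 to 20 rows; each row is the pose to reach, as a shift and turn from the pose commanded when the call began, along the tool's axes at that moment; what a row does not reach only later rows make up. A row lasts 1/10 s, in which the tool goes at most 50 mm and 8.59 degrees, less where a joint would pass 70% of its speed; a pose out of reach is approached as far as the arm can. A call with a gripper value outside its range is refused whole. The fingers move at their own pace and stop on an object; FORCE is the grip in N (left out, the last holds). Time passes only in rows, so rows that repeat a pose let the fingers close. It gives the time, the measured TCP pose, the force, the opening and the grip force at its end, in the units of the state.
- bot.read_state(): the state, without advancing time (a new reading comes with each control period).
- optics.camera(name): name is "scene" or "top" or "wrist"; returns the picture (384x512x3 uint8, red, green, blue); there is no depth.
- optics.calibration(name): a dict with "fovy" (degrees; the focal length in pixels is half the picture's height over the tangent of half this angle, whatever the lens; pixels are square), "cx", "cy" (the principal point, pixels), "cam_to_world" (4x4, takes a point from camera to world coordinates); the wrist camera has in their place "hand_eye" (4x4, takes a point from camera to tool coordinates, whose origin is the TCP and whose axes are the flange's). Camera axes: x right, y up, looking along -z (the intrinsics and any distortion apply to the point x, -y, -z); pixel columns grow to the right and rows downward; lengths in m; the calibration is good to about 2 mm. A picture is of the moment at which its call begins: read the wrist's pose just before it. calibration takes no time and is no camera call.
- hand_in(): hands the job in; it is judged then, once.
Trained networks look in the newest picture that a camera, given by its name, has taken for a name from the list of things; names that differ only in an ending like _2 or _b are one class to them, and where a whole thing is asked for, a point or a joint stands for the part that bears it (a point fixed in the world has none). Each returns a list of dicts, best first, with "p" (0 to 1); they miss things now and then, are a little off and sometimes report something else, mostly with a low value. They report only what shows in the picture. A call takes as long as a camera call. They do not tell look-alikes from the thing itself.
- optics.boxes_of(label, camera): "centre" ([x, y, z] in m, in world coordinates, good to about 4 mm: the middle of the surface that is visible of it).
- optics.masks_of(label, camera): "mask" (384x512 bool, what is visible of it).
The state is a dict: "time": time; "qpos": joint angles; "qvel": joint speeds; "joint_torque": joint torques, N m; "tool_pos": TCP position; "ee_rot": TCP orientation; "wrist_force": force on the tool from outside, world axes, zero at the start; "wrist_torque": the same for the moment, N m; "gripper_width": finger opening in m; "gripper_force": force on a finger pad.
Only numpy, scipy, OpenCV 4.12 (cv2) and the standard library are available. Lean on these libraries where they do the work, as an engineer would, in place of code of your own. Each camera call takes 0.05 s, during which the arm holds its last target. There are 200 camera calls.

## Working session

There is one attempt and no reset: what is moved stays moved. The work goes in short steps, Python scripts to look and compute and a shell command to move; the robot and the scene stay as the last step left them, time stands still between calls to the robot, and variables do not carry over. Pictures are saved under pics/ and viewed, at most 10 in all, crops included, and the job is handed in when it is done.

```bash
mkdir -p pics; cat > h.py <<'E'
import numpy as np, cv2
from workcell import bot, optics
def snap(n,f):
    im=optics.camera(n); cv2.imwrite('pics/'+f,cv2.cvtColor(im,cv2.COLOR_RGB2BGR)); return im
E
python3 - <<'E'
from h import *
a=snap('top','a.png'); 
b=snap('scene','b.png')
for c in('top','scene'):
    k=optics.calibration(c); print(c,{x:(np.round(v,3).tolist()) if not isinstance(v,str) else v for x,v in k.items()})
for l in ['dispenser','plunger_top','token_a','green_spot','blue_spot','rose_bottle','green_bottle','tumbler','biscuit_bowl','level','pencil','phone','scraper']:
    print(l,[(np.round(d['centre'],3).tolist(),round(d['p'],2)) for d in optics.boxes_of(l,'top')])
s=bot.read_state(); print(s['time'],s['tool_pos'],s['ee_rot'],s['gripper_width'])
E
```

```text
top {'fovy': 42.553, 'cx': 249.293, 'cy': 193.103, 'cam_to_world': [[0.004, 0.99, -0.141, 0.309], [-1.0, 0.005, 0.003, -0.003], [0.004, 0.141, 0.99, 1.462], [0.0, 0.0, 0.0, 1.0]]}
scene {'fovy': 47.545, 'cx': 263.793, 'cy': 186.775, 'cam_to_world': [[-0.281, -0.822, 0.495, 1.092], [0.959, -0.249, 0.132, 0.148], [0.014, 0.512, 0.859, 1.109], [0.0, 0.0, 0.0, 1.0]]}
dispenser [([0.292, -0.348, 0.053], 0.97), ([0.369, 0.025, 0.048], 0.85), ([0.652, -0.018, 0.038], 0.71), ([0.464, 0.419, 0.01], 0.24)]
plunger_top [([0.373, 0.027, 0.107], 0.69), ([0.269, -0.354, 0.103], 0.62), ([0.662, -0.014, 0.08], 0.48)]
token_a []
green_spot [([0.441, -0.207, 0.001], 0.83)]
blue_spot [([0.456, 0.212, 0.004], 0.6)]
rose_bottle [([0.734, -0.268, 0.186], 0.8), ([0.42, -0.408, 0.003], 0.52), ([0.73, 0.239, 0.191], 0.35)]
green_bottle [([0.734, 0.241, 0.189], 0.73), ([0.652, 0.345, 0.048], 0.37)]
tumbler [([0.654, 0.345, 0.046], 0.65)]
biscuit_bowl [([0.605, -0.391, 0.026], 0.98)]
level [([0.776, -0.006, 0.047], 0.65)]
pencil [([0.73, 0.241, 0.191], 0.67), ([0.642, -0.187, 0.008], 0.61)]
phone [([0.464, 0.423, 0.011], 0.77), ([0.61, -0.389, 0.025], 0.71), ([0.455, 0.209, 0.004], 0.64), ([0.439, -0.204, 0.004], 0.16)]
scraper [([0.779, -0.009, 0.044], 0.71)]
0.75 [ 0.17206458 -0.57481116  0.22269297] [ 3.14156286e+00 -5.42551926e-05  2.90825501e-01] 0.08775881375579132
```

View pics/a.png

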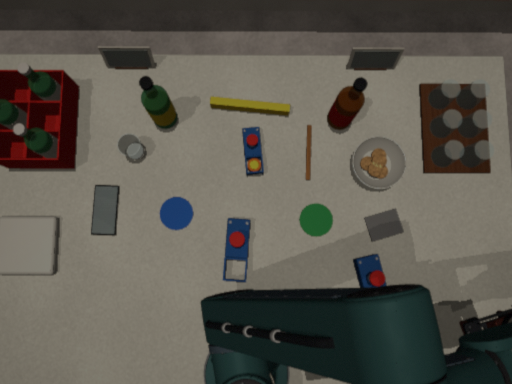

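View pics/b.png

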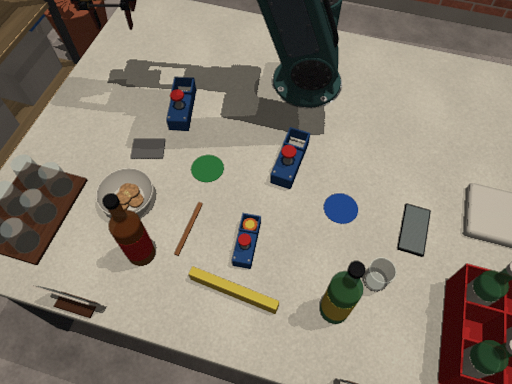

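The pictures show the smallest dispenser at top-picture pixel (253,150), with an orange token in its well at (254,165) and the cap at (252,140). The green spot is at (316,219). The larger look-alikes at (236,250) and (370,272) have empty or tokenless wells.

```bash
cat >> h.py <<'E'
def ray(name,uv,z,T=None):
    k=optics.calibration(name); f=192/np.tan(np.radians(k['fovy'])/2)
    if T is None: T=np.array(k['cam_to_world'])
    d=T[:3,:3]@np.array([(uv[0]-k['cx'])/f,-(uv[1]-k['cy'])/f,-1]); o=T[:3,3]
    return o+d*(z-o[2])/d[2]
def Rt(s):
    from scipy.spatial.transform import Rotation as R
    T=np.eye(4); T[:3,:3]=R.from_euler('xyz',s['ee_rot']).as_matrix(); T[:3,3]=s['tool_pos']; return T
def wristT(s): return Rt(s)@np.array(optics.calibration('wrist')['hand_eye'])
def tool(s,p): # world point -> shift along tool axes
    return (np.linalg.inv(Rt(s))@np.r_[p,1])[:3]
def blobs(im,lo,hi,amin=30):
    hsv=cv2.cvtColor(im,cv2.COLOR_RGB2HSV); n,_,st,c=cv2.connectedComponentsWithStats(cv2.inRange(hsv,lo,hi))
    return [(c[i],st[i,4]) for i in range(1,n) if st[i,4]>=amin]
E
python3 - <<'E'
from h import *
print(optics.calibration('top').keys(), optics.calibration('wrist'))
for cam,f in(('top','a.png'),('scene','b.png')):
    im=cv2.cvtColor(cv2.imread('pics/'+f),cv2.COLOR_BGR2RGB)
    for nm,lo,hi,z in(('red',(0,170,110),(7,255,255),.08),('red2',(173,170,110),(180,255,255),.08),('or',(10,150,100),(25,255,255),.036),('green',(55,130,50),(80,255,255),0),('blue',(105,150,50),(125,255,255),0)):
        for c,a in blobs(im,lo,hi,40): print(cam,nm,c.round(1),a,ray(cam,c,z).round(3))
s=bot.read_state()
print(tool(s,[.65,-.016,.25]))
E
```

```text
dict_keys(['fovy', 'cx', 'cy', 'cam_to_world']) {'fovy': 58.78721230292447, 'cx': 254.5554990598392, 'cy': 190.88193859244518, 'hand_eye': array([[ 1.48364973e-04,  9.63245445e-01,  2.68622766e-01,
         7.23456433e-02],
       [ 9.99999625e-01,  8.64389695e-05, -8.62275617e-04,
        -1.01291875e-04],
       [-8.53802535e-04,  2.68622793e-01, -9.63245071e-01,
        -1.61405134e-01],
       [ 0.00000000e+00,  0.00000000e+00,  0.00000000e+00,
         1.00000000e+00]])}
top red [ 57.  122.6] 54 [0.709 0.548 0.08 ]
top red [251.8 139.5] 73 [ 0.662 -0.015  0.08 ]
top red [236.6 239. ] 151 [0.376 0.027 0.08 ]
top red [374.9 280.5] 56 [ 0.263 -0.357  0.08 ]
top or [253.8 164.5] 87 [ 0.597 -0.021  0.036]
top green [151.3 103.6] 78 [0.794 0.294 0.   ]
top green [315.7 219.5] 777 [ 0.439 -0.206  0.   ]
top blue [251.5 145. ] 258 [ 0.665 -0.014  0.   ]
top blue [175.9 213. ] 783 [0.456 0.21  0.   ]
top blue [237.1 240.3] 564 [0.376 0.027 0.   ]
top blue [367.4 267.8] 378 [ 0.298 -0.356  0.   ]
scene red [176.5  94.3] 98 [ 0.255 -0.367  0.08 ]
scene red [288.5 150.9] 129 [0.363 0.024 0.08 ]
scene red [244.2 239.3] 105 [ 0.664 -0.014  0.08 ]
scene red [479.5 324.5] 924 [0.712 0.576 0.08 ]
scene red [507.6 375.1] 134 [0.807 0.639 0.08 ]
scene or [187.9 228.7] 191 [ 0.66  -0.176  0.036]
scene or [249.8 224.2] 128 [ 0.599 -0.02   0.036]
scene or [233.5 288. ] 843 [ 0.78  -0.006  0.036]
scene green [207.1 168.4] 650 [ 0.441 -0.205  0.   ]
scene blue [179.9 110.1] 363 [ 0.251 -0.37   0.   ]
scene blue [303.3 138.4] 59 [0.245 0.047 0.   ]
scene blue [286.9 166.9] 437 [0.365 0.025 0.   ]
scene blue [340.6 208.2] 773 [0.458 0.21  0.   ]
scene blue [245.7 245.5] 467 [ 0.647 -0.017  0.   ]
[ 0.61810247 -0.39829975 -0.02728536]
```

```bash
python3 -m crank '[[[-1,0.631,-0.3955,0.02,0],[-1,0.631,-0.3955,0.02,0],[-1,0.631,-0.3955,0.02,0],[-1,0.631,-0.3955,0.02,0],[-1,0.631,-0.3955,0.02,0],[-1,0.631,-0.3955,0.02,0],[-1,0.631,-0.3955,0.02,0],[-1,0.631,-0.3955,0.02,0],[-1,0.631,-0.3955,0.02,0],[-1,0.631,-0.3955,0.02,0],[-1,0.631,-0.3955,0.02,0],[-1,0.631,-0.3955,0.02,0],[-1,0.631,-0.3955,0.02,0],[-1,0.631,-0.3955,0.02,0],[-1,0.631,-0.3955,0.02,0],[-1,0.631,-0.3955,0.02,0],[-1,0.631,-0.3955,0.02,0],[-1,0.631,-0.3955,0.02,0],[-1,0.631,-0.3955,0.02,0],[-1,0.631,-0.3955,0.02,0]]]' 10
cat > look.py <<'E'
import sys
from h import *
s=bot.read_state(); im=snap('wrist',sys.argv[1]); T=wristT(s)
print(s['time'],s['tool_pos'].round(4),s['ee_rot'].round(3),s['qpos'].round(2),s['wrist_force'].round(1))
for nm,lo,hi,z in(('red',(0,150,90),(7,255,255),.08),('or',(10,150,90),(25,255,255),float(sys.argv[2])),('green',(55,130,40),(80,255,255),0)):
    for c,a in blobs(im,lo,hi,150):
        p=ray('wrist',c,z,T); print(nm,c.round(1),a,p.round(4),'tool',tool(s,p).round(4))
E
python3 look.py c.png 0.036
```

```text
time: 2.75
tool_pos: [0.6625, -0.0162, 0.2029]
ee_rot: [3.142, 0.0, 0.289]
wrist_force: [-0.5, 0.5, -0.3]
gripper_width: 0.0006
gripper_force: 0.0
2.75 [ 0.6625 -0.0162  0.2029] [3.142 0.    0.289] [-0.13  0.46  1.39 -0.    1.29  1.15] [-0.5  0.5 -0.3]
or [325.9  66.4] 1548 [ 0.775  -0.0504  0.036 ] tool [0.0981 0.065  0.1669]
or [397.9 216.6] 881 [ 0.6597 -0.17    0.036 ] tool [-0.0465  0.1467  0.1669]
```

View pics/c.png

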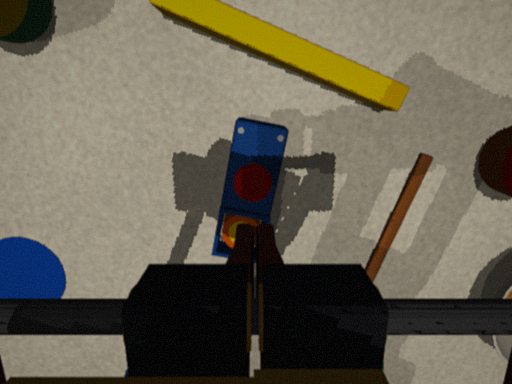

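The wrist picture shows the cap, in shadow, at (252,182). The fingertips are at (255,228), and the token in the well is partly hidden at (240,230).

```bash
python3 - <<'E'
from h import *
s=bot.read_state(); T=wristT(s)
im=cv2.cvtColor(cv2.imread('pics/c.png'),cv2.COLOR_BGR2RGB)
for c,a in blobs(im,(0,150,50),(9,255,120),300): print('red',c,a,ray('wrist',c,.08,T),tool(s,ray('wrist',c,.08,T)))
for c in [(238,119),(287,128)]: print(ray('wrist',c,.04,T).round(4))
E
```

```text
[0.7076 0.0133 0.04  ]
[ 0.7128 -0.0331  0.04  ]
```

```bash
python3 -m crank '[[[-1,0,-0.001,0.05,0],[-1,0,-0.001,0.1,0],[-1,0,-0.001,0.116,0],[-1,0,-0.001,0.12,0],[-1,0,-0.001,0.123,0],[-1,0,-0.001,0.126,0],[-1,0,-0.001,0.129,0],[-1,0,-0.001,0.132,0],[-1,0,-0.001,0.135,0],[-1,0,-0.001,0.138,0],[-1,0,-0.001,0.141,0],[-1,0,-0.001,0.144,0],[-1,0,-0.001,0.147,0],[-1,0,-0.001,0.15,0],[-1,0,-0.001,0.152,0],[-1,0,-0.001,0.153,0],[-1,0,-0.001,0.154,0],[-1,0,-0.001,0.154,0],[-1,0,-0.001,0.154,0]]]'
```

```text
time: 4.7
tool_pos: [0.6636, -0.0144, 0.0512]
ee_rot: [3.14, -0.002, 0.291]
wrist_force: [-4.8, 0.2, 9.1]
gripper_width: 0.0003
gripper_force: 4.2
```

```bash
python3 -m crank '[[[-1,0,0,0.002,0],[-1,0,0,0.003,0],[-1,0,0,0.003,0],[-1,0,0,0.003,0]]]'
```

```text
time: 5.1
tool_pos: [0.6637, -0.0144, 0.0502]
ee_rot: [3.14, -0.003, 0.291]
wrist_force: [-8.8, -0.6, 22.1]
gripper_width: 0.0006
gripper_force: 11.1
```

```bash
python3 -m crank '[[[-1,0,0,-0.01,0],[-1,0,0,-0.02,0],[-1,0,0,-0.03,0],[-1,0,0,-0.04,0],[-1,0,0,-0.07,0],[-0.45,0,0,-0.11,0],[-0.45,0,0,-0.15,0],[-0.45,-0.14,0.015,-0.15,-1.28],[-0.45,-0.14,0.015,-0.15,-1.28],[-0.45,-0.14,0.015,-0.15,-1.28],[-0.45,-0.14,0.015,-0.15,-1.28],[-0.45,-0.14,0.015,-0.15,-1.28],[-0.45,-0.14,0.015,-0.15,-1.28],[-0.45,-0.14,0.015,-0.15,-1.28],[-0.45,-0.14,0.015,-0.15,-1.28],[-0.45,-0.14,0.015,-0.15,-1.28],[-0.45,-0.14,0.015,-0.15,-1.28],[-0.45,-0.14,0.015,-0.15,-1.28]]]'; python3 look.py d.png 0.012; python3 - <<'E'
from h import *
s=snap('scene','d2.png')
E
```

```text
time: 6.9
tool_pos: [0.5337, -0.0686, 0.1962]
ee_rot: [3.14, 0.0, 1.568]
wrist_force: [0.2, 0.0, 0.4]
gripper_width: 0.0241
gripper_force: 0.0
6.9 [ 0.5337 -0.0686  0.1962] [3.14  0.    1.568] [-0.26  0.3   1.68  0.    1.17 -0.25] [0.2 0.  0.4]
red [31.4 55.5] 2034 [0.3634 0.0343 0.08  ] tool [ 0.1025 -0.1707  0.1159]
red [413.6 119.3] 1238 [ 0.6601 -0.014   0.08  ] tool [0.0549 0.1261 0.1163]
or [321.5 121.8] 784 [ 0.5997 -0.0207  0.012 ] tool [0.0481 0.0657 0.1842]
or [254.8 126.7] 939 [ 0.5334 -0.0254  0.012 ] tool [ 0.0432 -0.0007  0.1841]
or [500.1 193.5] 1565 [ 0.7923 -0.0956  0.012 ] tool [-0.0264  0.2584  0.1845]
green [169.5 254.6] 1025 [ 0.4351 -0.1712  0.    ] tool [-0.1028 -0.0987  0.196 ]
```

View pics/d.png

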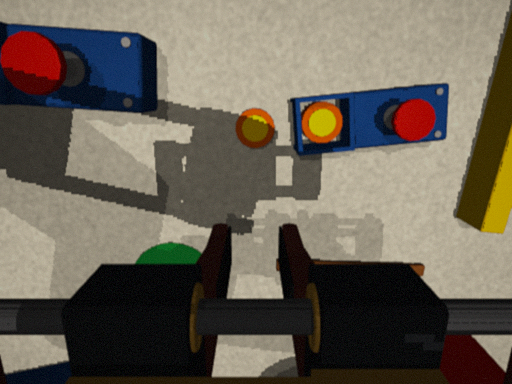

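View pics/d2.png

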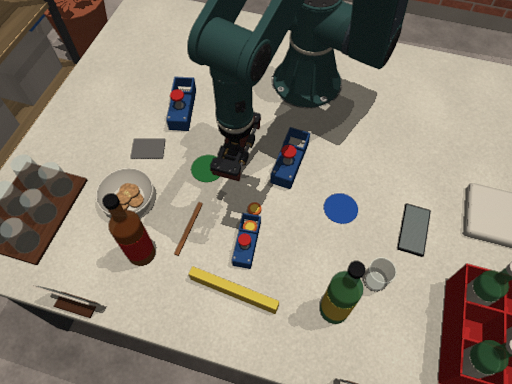

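The wrist picture shows one token out, at (255,127), giving (0.533,-0.025). The next token is still in the well at (321,122), and the plunger is back up. The green spot is at (0.440,-0.2055).

```bash
python3 -m crank '[[[-0.45,0.04,-0.003,0,0],[-0.45,0.081,-0.003,0,0],[-0.45,0.081,-0.003,0.02,0],[-0.45,0.081,-0.003,0.06,0],[-0.45,0.081,-0.003,0.1,0],[-0.45,0.081,-0.003,0.14,0],[-0.45,0.081,-0.003,0.17,0],[-0.45,0.081,-0.003,0.185,0],[-0.45,0.081,-0.003,0.19,0],[-0.45,0.081,-0.003,0.19,0]]]'; python3 -m crank '[[[-0.45,-0.005,0,0,0],[-0.45,-0.01,0,0,0],[-0.45,-0.016,0,0,0],[-0.45,-0.022,0,0,0],[-0.45,-0.028,0,0,0],[-0.45,-0.034,0,0,0],[-0.45,-0.04,0,0,0],[-0.45,-0.046,0,0,0],[-0.45,-0.052,0,0,0],[-0.45,-0.058,0,0,0],[-0.45,-0.062,0,0,0],[-0.45,-0.062,0,0,0]]]'; python3 look.py e.png 0.012; python3 - <<'E'
from h import *
im=snap('scene','e2.png'); cv2.imwrite('pics/e3.png',cv2.resize(cv2.imread('pics/e2.png')[120:280,150:350],None,fx=3,fy=3))
for c,a in blobs(im,(8,130,70),(28,255,255),25): print(c,a,ray('scene',c,.012))
E
```

```text
time: 8.0
tool_pos: [0.5299, 0.0125, 0.0053]
ee_rot: [-3.141, -0.0, 1.57]
wrist_force: [-0.4, 0.2, 0.0]
gripper_width: 0.0242
gripper_force: 0.0
time: 9.2
tool_pos: [0.5301, -0.0501, 0.0056]
ee_rot: [3.142, 0.0, 1.57]
wrist_force: [-0.1, -0.5, -0.2]
gripper_width: 0.024
gripper_force: 0.0
9.2 [ 0.5301 -0.0501  0.0056] [3.142 0.    1.57 ] [-0.22  0.56  1.86  0.    0.73 -0.22] [-0.1 -0.5 -0.2]
or [414.2 201.1] 4039 [ 0.6051 -0.0253  0.012 ] tool [ 0.0248  0.0751 -0.0064]
[77.11422414  6.74137931] 464 [-0.10570968 -0.93544284  0.012     ]
[447.44117647   2.52941176] 34 [-0.56354725  0.43550515  0.012     ]
[479.33333333   8.92592593] 27 [-0.56145075  0.55855806  0.012     ]
[494.83870968  11.43548387] 62 [-0.56417498  0.61742464  0.012     ]
[47.06060606 12.63636364] 33 [-0.04079254 -1.02655554  0.012     ]
[ 46.47486872 222.62115529] 1333 [ 0.74543674 -0.56430347  0.012     ]
[126.76959064 213.95204678] 855 [ 0.65694979 -0.3641159   0.012     ]
[187.91803279 228.84016393] 244 [ 0.65060505 -0.18313869  0.012     ]
[  5.76923077 217.03846154] 26 [ 0.7625701  -0.68110094  0.012     ]
[249.87610619 225.17699115] 113 [ 0.59063198 -0.02266413  0.012     ]
[233.86866168 289.78137988] 1203 [ 0.77743761 -0.00750227  0.012     ]
[333.66080402 309.34422111] 398 [0.75343868 0.24852061 0.012     ]
[ 76.89719626 308.6728972 ] 107 [ 0.93496143 -0.36731938  0.012     ]
```

View pics/e3.png

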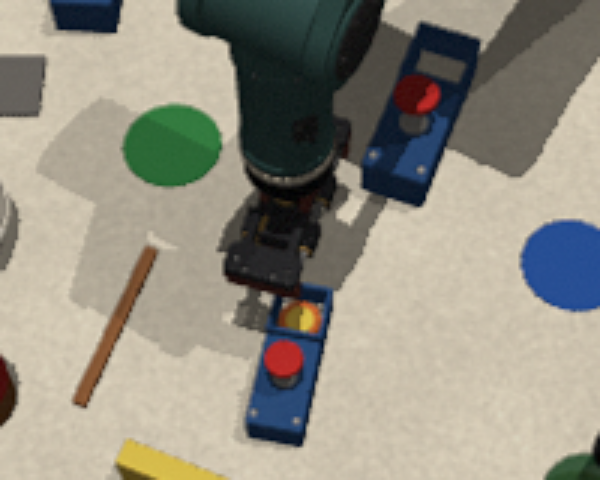

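The gripper hides the token in this view. The dispenser is undisturbed and the way to the green spot is clear, so I continue pushing on a gentle curve.

```bash
python3 -m crank '[[[-0.45,-0.006,0.001,0,0.06],[-0.45,-0.012,0.002,0,0.12],[-0.45,-0.018,0.002,0,0.2],[-0.45,-0.0245,0.002,0,0.27],[-0.45,-0.0305,0.001,0,0.35],[-0.45,-0.0365,0,0,0.42],[-0.45,-0.043,-0.002,0,0.49],[-0.45,-0.049,-0.004,0,0.55],[-0.45,-0.06,-0.01,0,0.65],[-0.45,-0.0685,-0.0155,0,0.71],[-0.45,-0.0765,-0.0225,0,0.71],[-0.45,-0.0845,-0.0295,0,0.71],[-0.45,-0.0925,-0.036,0,0.71],[-0.45,-0.1005,-0.043,0,0.71],[-0.45,-0.106,-0.048,0,0.71],[-0.45,-0.1085,-0.05,0,0.71],[-0.45,-0.1085,-0.05,0,0.71]]]'; python3 - <<'E'
from h import *
s=bot.read_state()
snap('scene','f1.png'); snap('wrist','f2.png'); snap('top','f3.png')
a=cv2.resize(cv2.imread('pics/f1.png')[110:260,150:310],(400,375)); b=cv2.resize(cv2.imread('pics/f2.png'),(400,300)); 
c=cv2.resize(cv2.imread('pics/f3.png')[130:250,220:350],(400,370))
cv2.imwrite('pics/f.png',cv2.hconcat([cv2.resize(a,(400,375)),cv2.resize(c,(400,375))]))
print(s['tool_pos'],s['ee_rot'],s['wrist_force'])
E
```

```text
time: 11.0
tool_pos: [0.4797, -0.1584, 0.0057]
ee_rot: [-3.141, -0.0, 0.86]
wrist_force: [0.7, -0.5, 0.0]
gripper_width: 0.024
gripper_force: 0.0
[ 0.47974821 -0.15836621  0.00569018] [-3.14144948e+00 -9.76200772e-05  8.60078413e-01] [ 0.73199889 -0.51280425  0.03396912]
```

View pics/f.png

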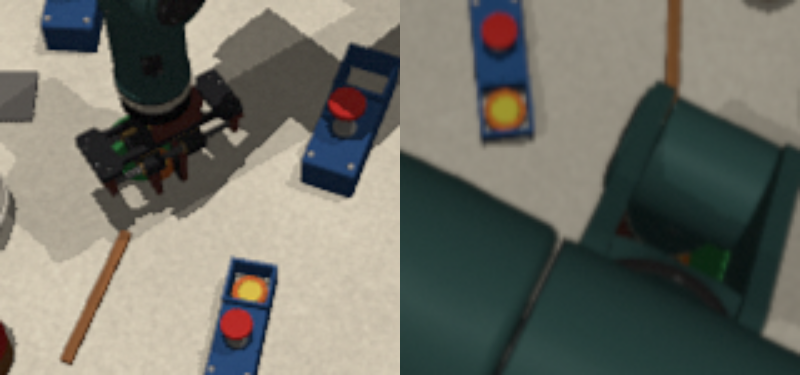

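In the top view, a bit of orange is just visible at about (314,213), at the edge of the green spot, so the token is riding in the V. I finish the push, back off and raise.

```bash
python3 -m crank '[[[-0.45,-0.006,0,0,0],[-0.45,-0.012,0,0,0],[-0.45,-0.018,0,0,0],[-0.45,-0.024,0,0,0],[-0.45,-0.029,0,0,0],[-0.45,-0.033,0,0,0],[-0.45,-0.035,0,0,0],[-0.45,-0.035,0,0,0],[-0.45,-0.025,0,0,0],[-0.45,-0.005,0,0,0],[-0.45,0,0,-0.01,0],[-0.45,0,0,-0.05,0],[-0.45,0,0,-0.1,0],[-0.45,0,0,-0.15,0],[-0.45,-0.05,0,-0.19,0],[-0.45,-0.09,0,-0.19,0],[-0.45,-0.09,0,-0.19,0]]]'; python3 look.py g.png 0.012; python3 - <<'E'
from h import *
im=snap('scene','g2.png')
for c,a in blobs(im,(8,130,70),(28,255,255),25): 
    if 150<c[0]<280 and 120<c[1]<240: print(c,a,ray('scene',c,.012))
E
```

```text
time: 12.85
tool_pos: [0.4198, -0.2298, 0.1985]
ee_rot: [3.137, 0.002, 0.858]
wrist_force: [0.8, 0.8, -0.8]
gripper_width: 0.0241
gripper_force: 0.0
12.85 [ 0.4198 -0.2298  0.1985] [3.137e+00 2.000e-03 8.580e-01] [-0.64  0.21  1.8  -0.    1.13  0.07] [ 0.8  0.8 -0.8]
or [353.3  18.3] 756 [ 0.582  -0.1831  0.012 ] tool [0.1418 0.0913 0.1866]
or [253.3 134.8] 820 [ 0.4415 -0.2035  0.012 ] tool [ 0.0344 -0.0017  0.1864]
or [481.7 165.5] 3494 [ 0.6006 -0.3832  0.012 ] tool [0.0025 0.2362 0.1875]
green [259.2 126.9] 4049 [ 0.4506 -0.2024  0.    ] tool [0.0413 0.0044 0.1984]
[206.52542373 166.95762712] 118 [ 0.44345932 -0.2047753   0.012     ]
[187.9057377  228.90163934] 244 [ 0.65078935 -0.1831026   0.012     ]
[249.80172414 225.06896552] 116 [ 0.59037423 -0.02296094  0.012     ]
```

View pics/g.png

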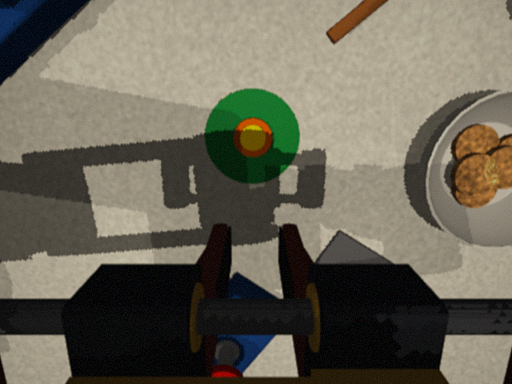

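View pics/g2.png

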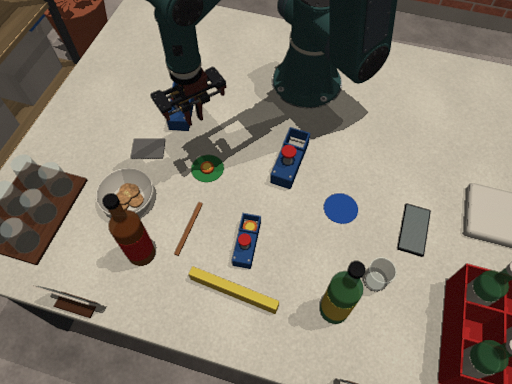

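The token lies in the middle of the green spot, at wrist pixel (253,136) and scene pixel (206,167). The other tokens are still in the dispenser, everything else is in place, and the gripper is clear.

```bash
python3 -c "
from workcell import hand_in
print(hand_in())"
```

```text
the job is handed in; nothing more can be done
None
```

I pressed the smallest dispenser's plunger fully once, so one token came out. I then pushed it wholly onto the green spot, within about 4 mm of its centre, with nothing else disturbed, and handed the job in at about 13 s.

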